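Slide the serving slate out over the trolley's edge

TASK

The large serving slate lies flat on the trolley's top shelf, where nobody can get their fingers under it. With the fingertips, push it along the shelf towards the end with the folded-down flap until 40 mm of it sticks out past that edge, square to the edge and still lying flat. Only slide it, do not lift or tip it, leave everything else on the trolley where it stands, and finish clear of it.

Things in the scene. Friction and masses are not known exactly. Their poses are not given: they have to be found in the camera images.
- trolley: Trolley of reddish wood; fixed, but parked at differing places and angles. Level top shelf 460 mm (own x) by 700 mm (own y); origin: 30 mm below the middle of its top surface. The flap, folded down, hangs below its +y end and does not stick out. At the far side (x 217 to 227 mm) a steel rail stands 45 mm above the shelf, ending 150 mm short of the flap end.
- flap_edge (a point): The middle of the top edge at the flap end of the shelf: in the shelf's top surface, right on the rim. y points level outwards off the shelf, square to the edge; x runs along the edge, away from the robot; z is up.
- slate: The large serving slate to slide: plain dark grey stone slab, 120 mm (own x) by 180 mm (own y), 8 mm thick, about 0.45 kg, loose, flat on the shelf, its +y end roughly towards the flap edge. Origin: centre of its underside. It slides under about 2 to 6 N when pushed at its rear (-y) side face, behind which at least 50 mm of shelf is free.
- slate_front (a point): The middle of the slate's leading 120 mm side, at its underside (90 mm from the slate's origin along its +y). It should end 40 mm beyond the flap edge.
- coaster: Small slate coaster, 90 x 90 x 8 mm, dark grey, behind the large slate (on the side away from the flap edge); leave alone. Origin: centre of its underside.
- mug: White ceramic mug, 80 mm across, 90 mm high, handle to its +y; leave alone. Origin: centre of its underside.
- canister: Clear plastic canister with grey lid, 90 mm across, 140 mm high; leave alone. Origin: centre of its underside.
- grinder: Wooden pepper grinder, 58 mm across, 132 mm high; leave alone. Origin: centre of its underside.
- spatula: Grey silicone spatula, 270 mm long (own x, blade to +x), lying along the robot's side of the shelf; leave alone. Origin: underside, about the middle.
- brush: Steel grill brush, about 235 mm long (own x, 45 mm wide head to +x, from -150 to +82 mm of the origin), 25 mm high, lying along the far side of the shelf; leave alone. Origin: at its underside.
- tin: Small aluminium tin, 54 mm across, 50 mm high, near the far corner at the flap edge; leave alone. Origin: centre of its underside.

How it is judged:
By the outcome, as a careful person would: the job done as asked, in the order asked, and still so for the second after the job is handed in, with the robot touching nothing.
It also fails if it takes over 42 s, if anything falls off the work surface, if the arm or the gripper's body presses on something with over 40 N, if the wrist force passes 120 N, or if a joint passes its speed limit or range.

ROBOT

A 6-joint arm with a two-finger parallel gripper is mounted at the origin on the work surface. World frame = base frame: x ahead of the robot, y to its left, z up, the work surface at z = 0. Lengths are in m, angles in rad, forces in N, time in s.
With the tool pointing down it reaches from about 0.25 to 0.775 m from the base axis. Payload 4 kg.
Tool frame: the origin (TCP) lies between the finger pads; the fingertips stand 19 mm ahead of it and the grasp point (between the pads) is the TCP; y points along the fingers, z is the direction in which the jaws open and shut, and the axes are right-handed (so a half turn about y gives the same grasp; the last joint's range is limited). The gripper opens to 85 mm and grips with 20 to 120 N. Pads are 22 mm wide; open, the fingers measure 114 mm over their backs; the gripper's body (76 mm by 85 mm) begins 54 mm behind the grasp point. The pads swing forward as they close: fully open they stand 13 mm farther back than shut.
Start: joints at [-1.391, 0.087, 1.371, -0, 1.684, -0.103], TCP at [0.153, -0.528, 0.25] pointing down, gripper open.
Joint ranges: [-3.1, 3.1], [-0.76, 2.03], [0.27, 2.55], [-1.08, 4.22], [0.17, 2.65], [-2.57, 2.57]. Speed limits (rad/s): [2.79, 2.79, 3.14, 3.14, 3.14, 3.14].

INTERFACE

Orientations are given as a unit quaternion [x, y, z, w].
In Python, from station import bot gives the robot as it stands.
- The arm moves only by the shell command python3 -m handwheel 'ROWS' [FORCE]. ROWS is JSON, one flat list of numbers, 5 for each row, row after row: the shift along the tool's x, y, z in mm, then the turn about the tool's y in degrees, then the closure, from 0 (fully open) to 1 (shut). In form: [tx, ty, tz, twist, fingers, tx, ty, tz, twist, fingers, ...]. A call has 1 to 10 rows; each row is the pose to reach, as a shift and turn from the pose commanded when the call began, along the tool's axes at that moment; what a row does not reach only later rows make up. A row lasts 1/8 s, in which the tool goes at most 62.5 mm and 10.7 degrees, less where a joint would pass 70% of its speed; a pose out of reach is approached as far as the arm can. A call with a gripper value outside its range is refused whole. The fingers move at their own pace and stop on an object; FORCE is the grip in N (left out, the last holds). Time passes only in rows, so rows that repeat a pose let the fingers close. It gives the time, the measured TCP pose, the force and the opening at its end, in the units of the state.
- bot.observe(): the state, without advancing time (a new reading comes with each control period).
- bot.grab_frame(name): name is "scene" or "side" or "wrist"; returns the picture (480x640x3 uint8, blue, green, red); there is no depth.
- bot.camera_model(name): a dict with "camera_matrix" (3x3 intrinsics, pixels), "R" (3x3) and "t" (3): a world point X has camera coordinates R X + t. Camera axes: x right, y down, z forward; pixel columns grow to the right and rows downward; lengths in m; the calibration is good to about 2 mm. A picture is of the moment at which its call begins: read the wrist's pose just before it. camera_model takes no time and is no camera call; for the wrist camera it gives the pose at the moment of the call.
- bot.sign_off(): hands the job in, once; it reports no verdict.
The state is a dict: "time_s": time; "joints": joint angles; "joint_velocities": joint speeds; "effort": joint torques, N m; "tcp_pos": TCP position; "tool_rot": TCP orientation; "ft_force": force on the tool from outside, world axes, zero at the start; "torque": the same for the moment, N m; "width": opening from 0.0 (shut) to 1.0 (fully open).
Only numpy, scipy, OpenCV 4.12 (cv2) and the standard library are available. Lean on these libraries where they do the work, as an engineer would, in place of code of your own. Each camera call takes 0.05 s, during which the arm holds its last target.

## Working session

There is one attempt and no reset: what is moved stays moved. The work goes in short steps, Python scripts to look and compute and a shell command to move; the robot and the scene stay as the last step left them, time stands still between calls to the robot, and variables do not carry over. Pictures are saved under pics/ and viewed, and the job is handed in when it is done.

```bash
ls; mkdir -p pics
python3 - <<'E'
from station import bot
import cv2
s=bot.observe();print({k:s[k] for k in('time_s','tcp_pos','tool_rot','ft_force','width')})
for n in("scene","side","wrist"):
    m=bot.camera_model(n);print(n,m)
    cv2.imwrite(f"pics/{n}0.png",bot.grab_frame(n))
E
```

```text
pics
{'time_s': 0.0, 'tcp_pos': array([ 0.15338452, -0.52769574,  0.24911948]), 'tool_rot': array([-0.09969075,  0.70084084, -0.69925814,  0.09960888]), 'ft_force': array([ 0.21122903, -0.22178676, -0.38703455]), 'width': 1.0030361785199253}
scene {'camera_matrix': array([[597.01938166,   0.        , 313.95207583],
       [  0.        , 597.01938166, 235.15242759],
       [  0.        ,   0.        ,   1.        ]]), 'R': array([[-0.87807898,  0.4785137 ,  0.00139236],
       [ 0.37942487,  0.69801676, -0.60729677],
       [-0.29157171, -0.53272623, -0.79447385]]), 't': array([ 0.52498732, -0.16442638,  1.47684468])}
side {'camera_matrix': array([[619.80515741,   0.        , 330.1255267 ],
       [  0.        , 619.80515741, 238.90802524],
       [  0.        ,   0.        ,   1.        ]]), 'R': array([[-0.92950439, -0.36872478, -0.00797621],
       [-0.23263577,  0.60295019, -0.76310659],
       [ 0.28618557, -0.70745537, -0.64622343]]), 't': array([0.53626497, 0.20967983, 1.01841462])}
wrist {'camera_matrix': array([[403.91269385,   0.        , 326.45673645],
       [  0.        , 403.91269385, 240.49001718],
       [  0.        ,   0.        ,   1.        ]]), 'R': array([[ 0.27873914, -0.96036438, -0.0021787 ],
       [-0.91164534, -0.26531082,  0.31386772],
       [-0.30200542, -0.08550101, -0.94946422]]), 't': array([-0.54980212, -0.04077204,  0.38103217])}
```

View pics/scene0.png

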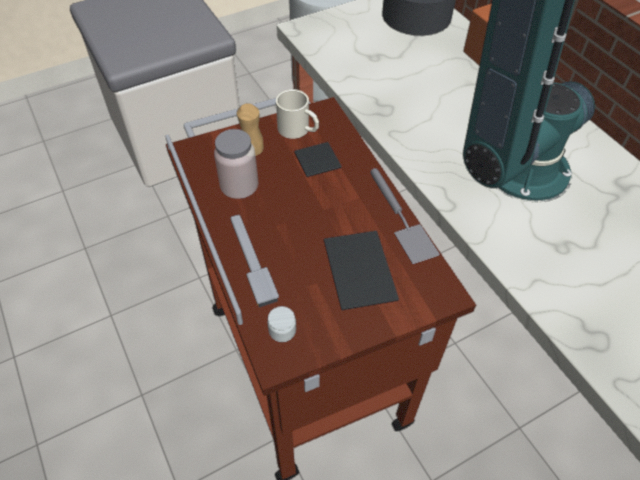

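View pics/side0.png

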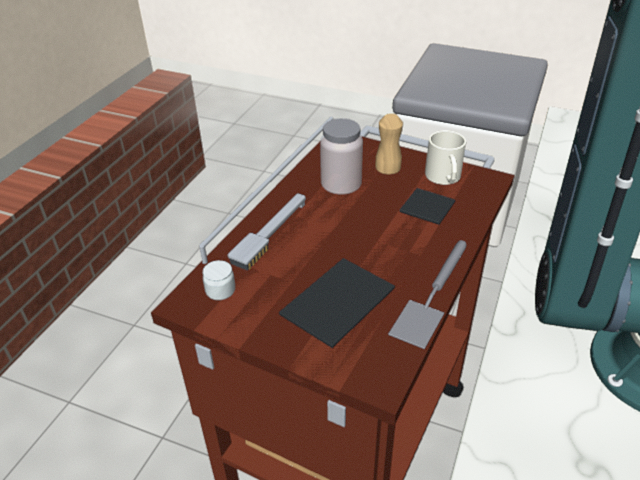

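View pics/wrist0.png

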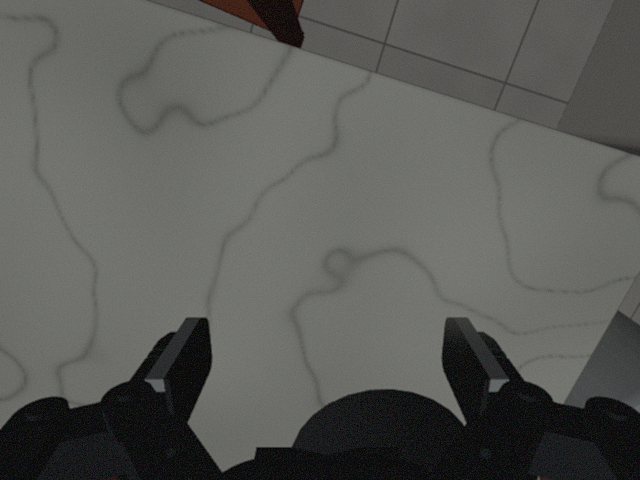

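The scene and side views show the slate at about (360,270) and (338,300), and the flap edge at (270,385)–(473,305) and (155,317)–(396,415). Next I'll extract precise corners.

```bash
cat > h.py <<'E'
import numpy as np, cv2
from station import bot
def P(m):
    return m["camera_matrix"]@np.c_[m["R"],m["t"]]
def tri(a,b,pa,pb):
    X=cv2.triangulatePoints(P(a),P(b),np.float64(pa).T,np.float64(pb).T);return (X[:3]/X[3]).T
def cast(m,px,z):
    px=np.atleast_2d(np.float64(px));d=np.c_[px,np.ones(len(px))]@np.linalg.inv(m["camera_matrix"]).T@m["R"]
    c=-m["R"].T@m["t"];return c+d*((z-c[2])/d[:,2])[:,None]
def proj(m,X):
    u=P(m)@np.r_[X,1];return u[:2]/u[2]
def lineq(im,seed):
    # dark gray mask blob at seed -> 4 lines fit -> corners
    b=cv2.GaussianBlur(im,(3,3),0).astype(int)
    mk=((b.max(2)<75)&((b[...,2]-b[...,0])<14)).astype(np.uint8)
    mk=cv2.morphologyEx(mk,cv2.MORPH_OPEN,np.ones((3,3)))
    n,l=cv2.connectedComponents(mk);k=l[seed[1],seed[0]];mk=(l==k).astype(np.uint8)
    c=max(cv2.findContours(mk,0,cv2.CHAIN_APPROX_NONE)[0],key=cv2.contourArea)
    return c
def corners(c):
    h=cv2.convexHull(c)
    e=0.02
    while True:
        q=cv2.approxPolyDP(h,e*cv2.arcLength(h,True),True)
        if len(q)<=4:break
        e+=.005
    q=q[:,0].astype(float);p=c[:,0].astype(float);L=[]
    for i in range(4):
        a,b=q[i],q[(i+1)%4];d=(b-a)/np.linalg.norm(b-a);r=p-a
        t=r@d;n=abs(r@[-d[1],d[0]]);s=(n<2.5)&(t>.12*np.linalg.norm(b-a))&(t<.88*np.linalg.norm(b-a))
        vx,vy,x,y=cv2.fitLine(p[s].astype(np.float32),cv2.DIST_L2,0,.01,.01)[:,0]
        L.append(np.cross([x,y,1],[x+vx,y+vy,1]))
    o=[np.cross(L[i-1],L[i]) for i in range(4)]
    return np.array([v[:2]/v[2] for v in o])
E
python3 - <<'E'
from h import *
out={}
for n,s in(("scene",(360,270)),("side",(338,300))):
    im=cv2.imread(f"pics/{n}0.png");c=lineq(im,s);q=corners(c);print(n,cv2.contourArea(c),q.round(1).tolist());out[n]=q
    # flap area crop enlarge
a,b=bot.camera_model("scene"),bot.camera_model("side")
im=cv2.imread("pics/scene0.png")[280:400,240:500];cv2.imwrite("pics/c1.png",cv2.resize(im,None,fx=3,fy=3))
im=cv2.imread("pics/side0.png")[300:430,140:410];cv2.imwrite("pics/c2.png",cv2.resize(im,None,fx=2.9,fy=2.9))
E
```

```text
scene 3835.0 [[375.5, 231.3], [397.4, 298.9], [341.9, 308.7], [324.1, 239.2]]
side 4972.0 [[394.6, 286.4], [331.5, 346.5], [278.2, 312.7], [343.0, 258.4]]
```

View pics/c1.png

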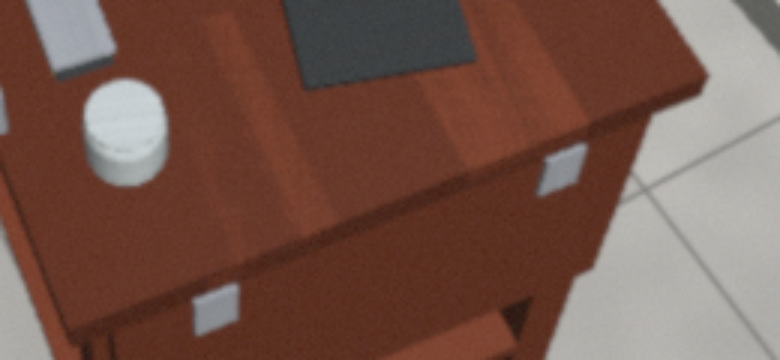

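View pics/c2.png

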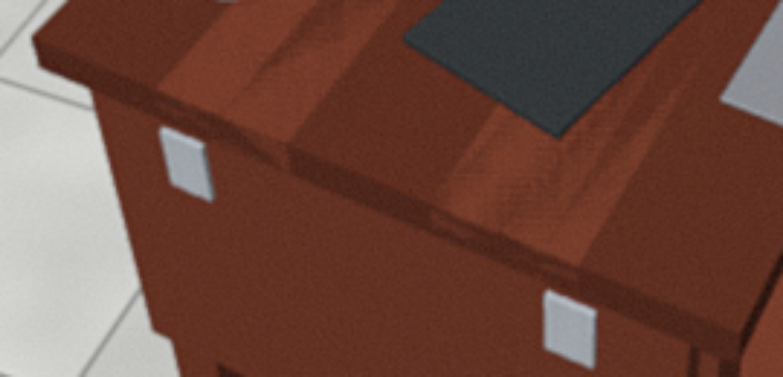

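Run:
```python
from h import *
a,b=bot.camera_model("scene"),bot.camera_model("side")
E=tri(a,b,[[475.7,304.3],[266,389.3]],[[395.2,414.8],[151.7,313.1]]);print("edge",E.round(4),np.linalg.norm(E[0]-E[1]))
sc=[[375.5,231.3],[397.4,298.9],[341.9,308.7],[324.1,239.2]];sd=[[394.6,286.4],[331.5,346.5],[278.2,312.7],[343.0,258.4]]
S=tri(a,b,sc,sd);print(S.round(4))
z=E[:,2].mean()
for m,e,q in((a,[[475.7,304.3],[266,389.3]],sc),(b,[[395.2,414.8],[151.7,313.1]],sd)):
    print("castedge",cast(m,e,z).round(4).tolist());Q=cast(m,q,z+.005);print(Q.round(4)[:,:2].tolist(),[np.linalg.norm(Q[i]-Q[i-1]).round(4) for i in range(4)])
for n,(x0,y0,x1,y1) in(("scene",(300,210,460,330)),("side",(260,240,460,370))):
    im=cv2.imread(f"pics/{n}0.png");c=[]
    q=sc if n=="scene" else sd
    im=cv2.resize(im[y0:y1,x0:x1],None,fx=4,fy=4)
    im=cv2.convertScaleAbs(im,alpha=2)
    for p in q: cv2.circle(im,(int((p[0]-x0+.5)*4),int((p[1]-y0+.5)*4)),3,(0,255,0),-1)
    cv2.imwrite(f"pics/d_{n}.png",im)
```

```text
edge [[0.3682 0.2621 0.0285]
 [0.8197 0.2239 0.034 ]] 0.4532155970694367
[[ 0.448   0.0083  0.0325]
 [ 0.5026  0.1784  0.0332]
 [ 0.6141  0.1462  0.0378]
 [ 0.5599 -0.0238  0.0371]]
castedge [[0.369, 0.2621, 0.0312], [0.8192, 0.2224, 0.0312]]
[[0.4497, 0.0105], [0.503, 0.1782], [0.613, 0.1443], [0.5595, -0.0244]] [np.float64(0.1152), np.float64(0.176), np.float64(0.1151), np.float64(0.177)]
castedge [[0.3681, 0.265, 0.0312], [0.8217, 0.2224, 0.0312]]
[[0.4471, 0.0122], [0.5019, 0.1824], [0.6149, 0.1462], [0.5602, -0.0246]] [np.float64(0.1189), np.float64(0.1788), np.float64(0.1187), np.float64(0.1793)]
```

View pics/d_scene.png

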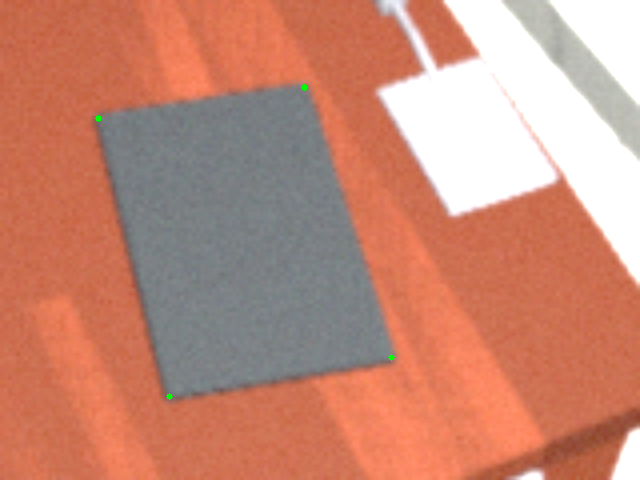

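View pics/d_side.png

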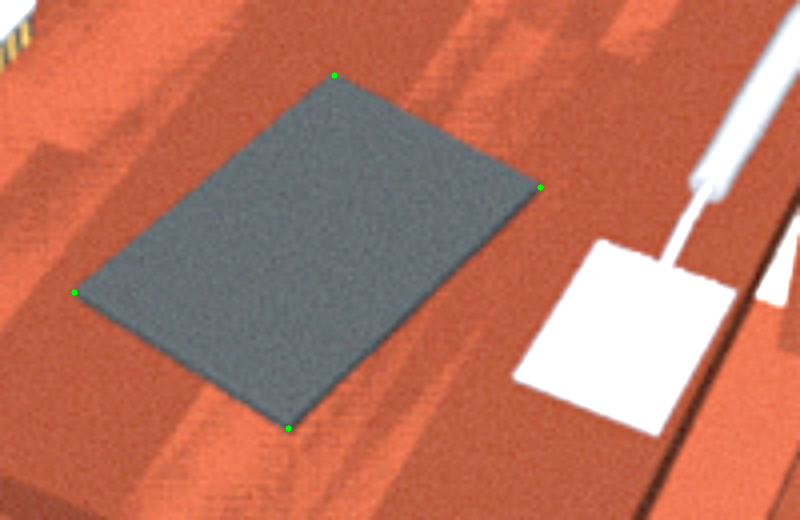

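Run:
```python
from h import *
from scipy.spatial.transform import Rotation as Ro
a,b=bot.camera_model("scene"),bot.camera_model("side")
# rough object checks
for nm,m,px,z in(("coaster",a,[[296,150],[331,145],[340,167],[310,175]],.036),("mugbase",a,[[293,134]],.031),("handle",a,[[314,128]],.08),("tin",a,[[283,338]],.031),("tin",b,[[219,297]],.031),("spat blade",a,[[395,233],[425,226],[438,256],[414,263]],.035),("spat handle",a,[[374,172],[398,210]],.04),("canister base",a,[[238,194]],.031)):
    print(nm,cast(m,px,z).round(3)[:,:2].tolist())
s=bot.observe();R=Ro.from_quat(s["tool_rot"]).as_matrix();print("tool axes cols\n",R.round(3))
S=np.array([[0.448,.0113],[.5022,.1803],[.6141,.1455],[.5599,-.0245]])
al=((S[1]-S[0])+(S[2]-S[3]));yaw=np.degrees(np.arctan2(-al[0],al[1]));print("slate yaw",yaw,"center",S.mean(0))
```

```text
coaster [[0.486, -0.297], [0.402, -0.271], [0.42, -0.195], [0.496, -0.207]]
mugbase [[0.464, -0.355]]
handle [[0.433, -0.303]]
tin [[0.745, 0.144]]
tin [[0.732, 0.146]]
spat blade [[0.414, 0.034], [0.345, 0.05], [0.368, 0.13], [0.423, 0.12]]
spat handle [[0.36, -0.14], [0.375, -0.014]]
canister base [[0.669, -0.238]]
tool axes cols
 [[-0.96  -0.     0.279]
 [-0.279  0.002 -0.96 ]
 [-0.    -1.    -0.002]]
slate yaw -17.732405610919415 center [0.53105 0.07815]
```

```bash
python3 -m handwheel '[-46,0,-37,-6,0,-93,0,-75,-12,0,-139,0,-112,-18,0,-185,0,-150,-24,0,-232,0,-188,-30,0,-278,0,-225,-36,0,-324,0,-262,-42,0,-371,0,-300,-48,0,-420,0,-340,-56,0,-464,0,-375,-56,0]'
```

```text
time_s: 1.4
tcp_pos: [0.4951, -0.0365, 0.2501]
tool_rot: [0.417, -0.571, 0.571, -0.417]
ft_force: [-0.8, -0.1, 0.1]
width: 1.0
```

```bash
python3 -m handwheel '[0,45,0,0,0,0,90,0,0,0,0,130,0,0,0,0,165,0,0,0,0,175,0,0,0,0,180,0,0,0,0,180,0,0,0]'
python3 - <<'E'
from h import *
from scipy.spatial.transform import Rotation as Ro
s=bot.observe();R=Ro.from_quat(s["tool_rot"]).as_matrix();print(R.round(3),"jaw ang",np.degrees(np.arctan2(R[1,2],R[0,2])),s["tcp_pos"],s["ft_force"])
for n in("scene","side","wrist"):
    im=bot.grab_frame(n);cv2.imwrite(f"pics/{n}1.png",im)
im=cv2.imread("pics/side1.png")[150:360,260:500];cv2.imwrite("pics/side1c.png",cv2.resize(im,None,fx=2.8,fy=2.8))
E
```

```text
time_s: 2.28
tcp_pos: [0.4953, -0.0388, 0.0715]
tool_rot: [0.416, -0.571, 0.572, -0.417]
ft_force: [-0.1, -0.2, -0.5]
width: 1.003
[[-0.306  0.002  0.952]
 [-0.952 -0.    -0.306]
 [-0.    -1.     0.002]] jaw ang -17.79719640848492 [ 0.49526711 -0.03878259  0.07152743] [-0.08238256 -0.21259027 -0.52599645]
```

View pics/side1c.png

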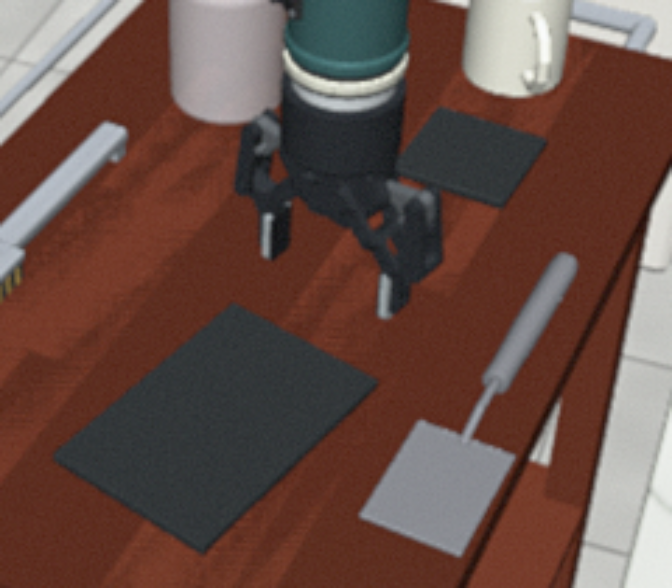

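View pics/wrist1.png

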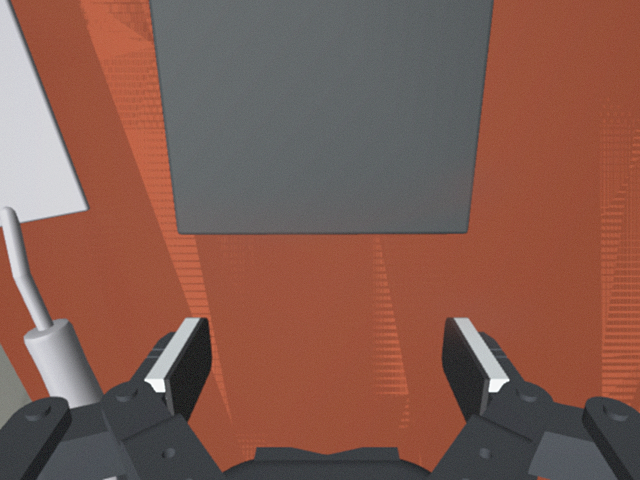

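Run:
```python
from h import *
b=bot.camera_model("side")
T=np.array([.4953,-.0388]);zz=np.array([.952,-.306]);xx=np.array([-.306,-.952])
for sg,px in((-1,(398.6,263.6)),(1,(355.7,241.8))):
  for z in(.052,.056,.06,.064,.068):
    print(sg,z,[proj(b,np.r_[T+sg*zz*o-xx*.011,z]).round(1).tolist() for o in(.043,.05)],px)
w=bot.camera_model("wrist");Q=cast(w,[[180,234],[468,234]],.034);print(Q.round(4))
print("dist fwd of TCP",((Q[:,:2]-T)@-xx).round(4),"lat",((Q[:,:2]-T)@zz).round(4))
```

```text
-1 0.052 [[393.9, 268.8], [397.1, 270.5]] (398.6, 263.6)
-1 0.056 [[394.1, 267.2], [397.3, 268.9]] (398.6, 263.6)
-1 0.06 [[394.2, 265.6], [397.4, 267.2]] (398.6, 263.6)
-1 0.064 [[394.3, 264.0], [397.5, 265.6]] (398.6, 263.6)
-1 0.068 [[394.5, 262.3], [397.7, 264.0]] (398.6, 263.6)
1 0.052 [[356.4, 249.2], [353.5, 247.7]] (355.7, 241.8)
1 0.056 [[356.5, 247.6], [353.5, 246.1]] (355.7, 241.8)
1 0.06 [[356.5, 246.0], [353.6, 244.5]] (355.7, 241.8)
1 0.064 [[356.5, 244.4], [353.6, 242.9]] (355.7, 241.8)
1 0.068 [[356.6, 242.8], [353.6, 241.3]] (355.7, 241.8)
[[ 0.4464  0.0079  0.034 ]
 [ 0.5615 -0.0293  0.034 ]]
dist fwd of TCP [0.0295 0.0293] lat [-0.0609  0.0601]
```

```bash
python3 -m handwheel '[0,12,0,0,0,0,22,0,0,0,0,27,0,0,0,0,29,0,0,0,0,30,0,0,0,0,30,0,0,0]'; python3 -m handwheel '[0,1,0,0,0,0,2,0,0,0,0,2,0,0,0]';  python3 -m handwheel '[0,1,0,0,0,0,2,0,0,0,0,2,0,0,0]'
```

```text
time_s: 3.18
tcp_pos: [0.4946, -0.0386, 0.0405]
tool_rot: [0.417, -0.571, 0.571, -0.417]
ft_force: [-0.2, 0.7, -0.6]
width: 1.005
time_s: 3.55
tcp_pos: [0.4943, -0.0386, 0.0383]
tool_rot: [-0.417, 0.571, -0.571, 0.417]
ft_force: [-0.0, -0.4, -0.8]
width: 0.998
time_s: 3.92
tcp_pos: [0.4943, -0.0386, 0.0362]
tool_rot: [-0.417, 0.571, -0.571, 0.417]
ft_force: [0.0, 0.3, -0.2]
width: 1.003
```

```bash
python3 -m handwheel '[0,1,0,0,0,0,1,0,0,0]'
python3 - <<'E'
from h import *
im=bot.grab_frame("side");cv2.imwrite("pics/side2.png",cv2.resize(im[200:340,290:460],None,fx=4,fy=4))
im=bot.grab_frame("wrist");cv2.imwrite("pics/wrist2.png",im)
E
```

```text
time_s: 4.18
tcp_pos: [0.4945, -0.0386, 0.0359]
tool_rot: [0.417, -0.571, 0.571, -0.417]
ft_force: [-1.3, 1.3, 4.2]
width: 1.001
```

View pics/side2.png

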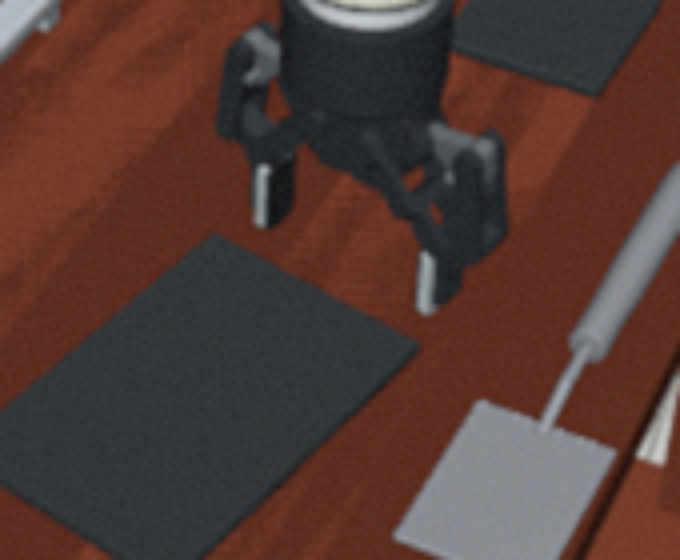

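View pics/wrist2.png

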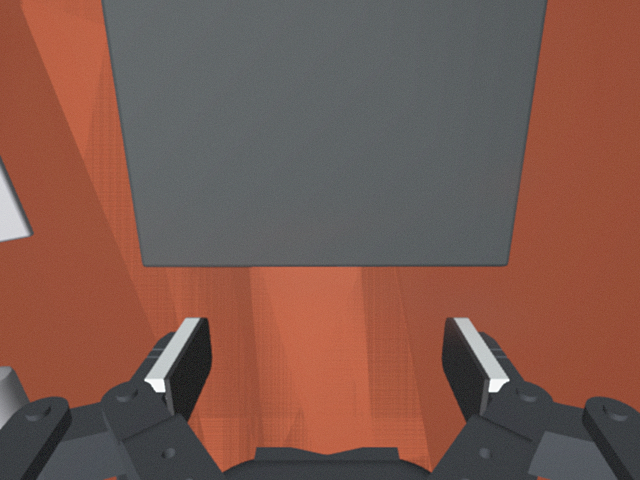

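Light shelf contact at TCP z≈0.036, so I'll lift 3 mm and approach the slate's rear face (wrist view: rear edge (145,266)–(508,266), parallel to the jaws).

```bash
python3 -m handwheel '[0,-3,0,0,0,-5,-3,0,0,0,-10,-3,0,0,0,-13,-3,0,0,0,-15,-3,0,0,0,-15,-3,0,0,0]'; python3 -m handwheel '[-1,0,0,0,0,-2,0,0,0,0,-2,0,0,0,0]';python3 -m handwheel '[-1,0,0,0,0,-2,0,0,0,0,-2,0,0,0,0]';python3 -m handwheel '[-1,0,0,0,0,-2,0,0,0,0,-2,0,0,0,0]'
```

```text
time_s: 5.03
tcp_pos: [0.499, -0.0242, 0.0382]
tool_rot: [0.417, -0.571, 0.571, -0.417]
ft_force: [0.8, -0.5, 1.2]
width: 1.002
time_s: 5.4
tcp_pos: [0.4996, -0.0224, 0.0383]
tool_rot: [0.417, -0.571, 0.571, -0.417]
ft_force: [0.0, -0.3, -0.1]
width: 1.002
time_s: 5.78
tcp_pos: [0.5002, -0.0204, 0.0383]
tool_rot: [0.417, -0.571, 0.571, -0.417]
ft_force: [-0.1, -0.2, 1.1]
width: 1.0
time_s: 6.15
tcp_pos: [0.5006, -0.0192, 0.0383]
tool_rot: [0.417, -0.571, 0.572, -0.416]
ft_force: [-1.3, -2.8, 1.1]
width: 0.996
```

Contact is made (about 3 N). Next I push along a gentle arc that also turns the slate about 12.5° square to the edge.

```bash
python3 -m handwheel '[-4,0,1,-0.6,0,-8.5,0,2.1,-1.2,0,-17,0,4,-2.5,0,-30,0,6.6,-4.4,0,-43,0,8.7,-6.2,0,-56,0,10.4,-8.1,0,-69,0,11.6,-10,0,-78,0,12.2,-11.2,0,-84,0,12.5,-12.1,0,-87,0,12.6,-12.5,0]'
python3 -m handwheel '[0,0,0,0,0]'
python3 - <<'E'
from h import *
for n in("scene","side","wrist"):
    cv2.imwrite(f"pics/{n}3.png",bot.grab_frame(n))
E
```

```text
time_s: 7.4
tcp_pos: [0.5395, 0.0606, 0.0383]
tool_rot: [0.477, -0.522, 0.522, -0.476]
ft_force: [0.0, -3.7, 0.0]
width: 0.999
time_s: 7.52
tcp_pos: [0.5395, 0.0608, 0.0383]
tool_rot: [-0.476, 0.523, -0.522, 0.477]
ft_force: [0.5, -0.4, 0.1]
width: 1.004
```

View pics/scene3.png

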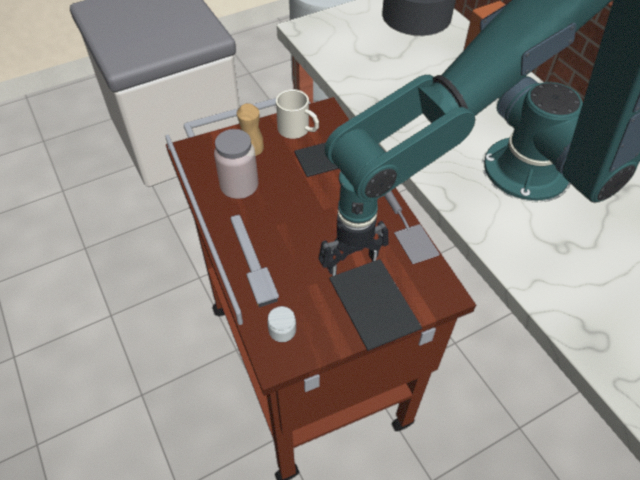

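View pics/side3.png

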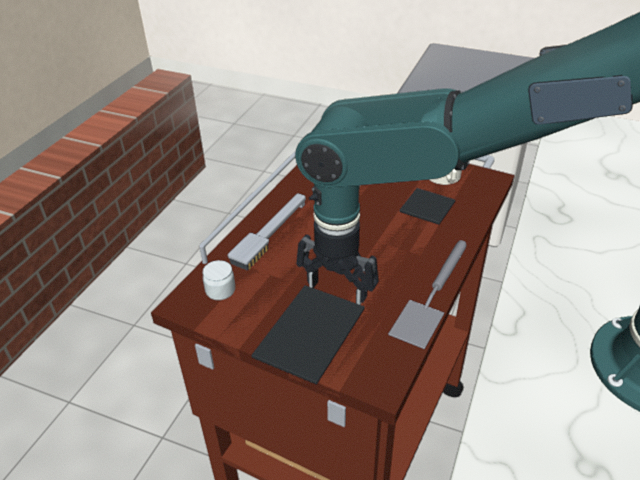

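View pics/wrist3.png

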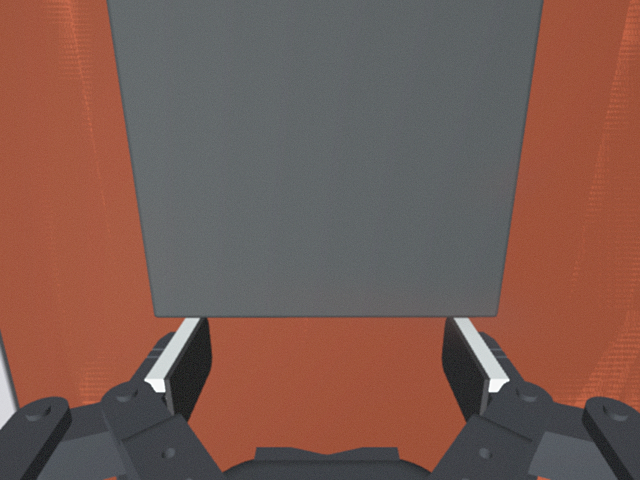

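Both views show the slate nearly square to the edge with the fingers flush behind it. Next: fit lines to the rim and slate sides.

```bash
cat > meas.py <<'E'
from h import *
from scipy.ndimage import map_coordinates
RIM={"scene":[[475.7,304.3],[266,389.3]],"side":[[395.2,414.8],[151.7,313.1]]}
def rim(n,skip=None):
    """refine rim line on the initial picture: strongest brightness drop going outwards"""
    g=cv2.GaussianBlur(cv2.cvtColor(cv2.imread(f"pics/{n}0.png"),6),(3,3),0).astype(float)
    a,b=map(np.array,RIM[n]);d=(b-a)/np.linalg.norm(b-a);nn=np.array([-d[1],d[0]]);nn*=np.sign(nn[1])
    o=np.arange(-4,4.01,.25);pts=[]
    for f in np.linspace(.05,.95,120):
        p=a+f*(b-a);v=map_coordinates(g,[p[1]+o*nn[1],p[0]+o*nn[0]],order=1)
        dv=np.gradient(cv2.GaussianBlur(v[None],(1,1),0)[0]);i=dv.argmin();pts.append(p+o[i]*nn)
    pts=np.float32(pts);c=pts
    for _ in range(5):
        vx,vy,x,y=cv2.fitLine(c,cv2.DIST_HUBER,0,.01,.01)[:,0]
        r=(pts-[x,y])@[-vy,vx];c=pts[abs(r)<1]
    L=np.array([x,y]);D=np.array([vx,vy]);print(n,"rim inliers",len(c))
    return np.array([L+D*((a-L)@D),L+D*((b-L)@D)])
E
python3 - <<'E'
from meas import *
for n,s in(("scene",(375,310)),("side",(310,330))):
    m=bot.camera_model(n);r=rim(n);W=cast(m,r,.030)[:,:2]
    d=(W[1]-W[0])/np.linalg.norm(W[1]-W[0]);nrm=np.array([-d[1],d[0]]);print(r.round(1).tolist(),W.round(4).tolist(),"rim ang",np.degrees(np.arctan2(d[1],d[0])).round(2))
    im=cv2.imread(f"pics/{n}3.png");c=lineq(im,s);q=corners(c);
    for z in(.030,.038):
        Q=cast(m,q,z)[:,:2];dist=(Q-W[0])@nrm
        print(z,q.round(1).tolist(),Q.round(4).tolist(),"dist",(dist*1e3).round(1),"angs",[np.degrees(np.arctan2(*(Q[i]-Q[i-1])[::-1])).round(1) for i in range(4)],[np.linalg.norm(Q[i]-Q[i-1]).round(4) for i in range(4)])
    x0,y0=(300,240) if n=="scene" else (230,270)
    v=cv2.convertScaleAbs(cv2.resize(im[y0:y0+150,x0:x0+190],None,fx=4,fy=4),alpha=1.8)
    for p in list(q)+list(r): cv2.circle(v,(int((p[0]-x0+.5)*4),int((p[1]-y0+.5)*4)),2,(0,255,0),-1)
    cv2.line(v,*[tuple(int(t) for t in (p-[x0,y0]+.5)*4) for p in r],(255,255,0),1)
    cv2.imwrite(f"pics/m3_{n}.png",v)
E
```

```text
scene rim inliers 120
[[475.8, 304.6], [265.7, 388.5]] [[0.3685, 0.2623], [0.8189, 0.2201]] rim ang -5.35
0.03 [[379.4, 260.0], [420.6, 327.8], [367.9, 349.4], [329.7, 277.7]] [[0.4805, 0.0762], [0.4968, 0.2526], [0.6123, 0.2427], [0.5959, 0.0649]] dist [-174.9    2.3    3.2 -175.4] angs [np.float64(174.4), np.float64(84.8), np.float64(-4.9), np.float64(-95.3)] [np.float64(0.1159), np.float64(0.1772), np.float64(0.116), np.float64(0.1786)]
0.038 [[379.4, 260.0], [420.6, 327.8], [367.9, 349.4], [329.7, 277.7]] [[0.4842, 0.0806], [0.5003, 0.2557], [0.6149, 0.2458], [0.5986, 0.0693]] dist [-170.1    5.7    6.5 -170.7] angs [np.float64(174.4), np.float64(84.8), np.float64(-4.9), np.float64(-95.3)] [np.float64(0.115), np.float64(0.1758), np.float64(0.1151), np.float64(0.1772)]
side rim inliers 119
[[395.2, 414.8], [151.8, 312.9]] [[0.3683, 0.2642], [0.8227, 0.221]] rim ang -5.43
0.03 [[304.7, 285.4], [363.7, 307.1], [315.8, 383.0], [250.8, 356.1]] [[0.6017, 0.0624], [0.4837, 0.0748], [0.4998, 0.2542], [0.6183, 0.2435]] dist [-178.8 -177.6    2.5    3.1] angs [np.float64(-95.3), np.float64(174.0), np.float64(84.9), np.float64(-5.1)] [np.float64(0.1818), np.float64(0.1186), np.float64(0.1801), np.float64(0.119)]
0.038 [[304.7, 285.4], [363.7, 307.1], [315.8, 383.0], [250.8, 356.1]] [[0.5982, 0.0698], [0.4814, 0.0821], [0.4973, 0.2596], [0.6147, 0.249]] dist [-171.8 -170.6    7.6    8.2] angs [np.float64(-95.3), np.float64(174.0), np.float64(84.9), np.float64(-5.1)] [np.float64(0.18), np.float64(0.1174), np.float64(0.1782), np.float64(0.1178)]
```

View pics/m3_scene.png

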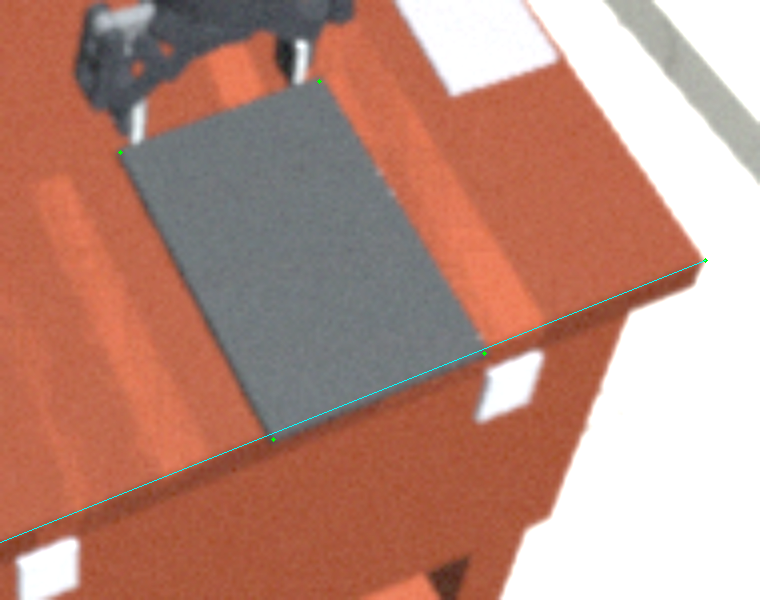

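View pics/m3_side.png

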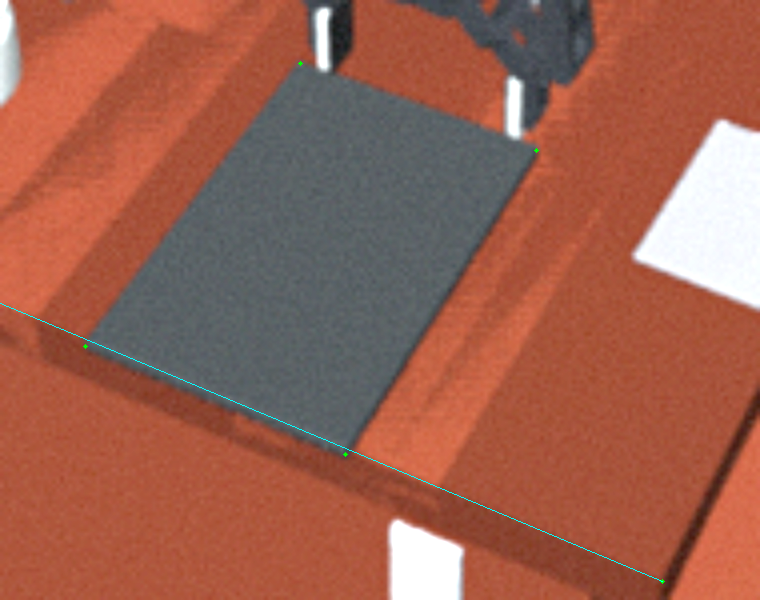

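```bash
python3 -m handwheel '[-3,0,0,0,0,-8,0,0,0,0,-14,0,0,0,0,-20,0,0,0,0,-24,0,0,0,0,-26,0,0,0,0,-27,0,0,0,0,-27,0,0,0,0]'
python3 -m handwheel '[8,0,0,0,0,16,0,0,0,0,16,-40,0,0,0,16,-80,0,0,0,-10,-120,0,0,0,-60,-150,0,0,0,-100,-160,0,0,0,-100,-160,0,0,0]'
python3 - <<'E'
from h import *
for n in("scene","side"):
    cv2.imwrite(f"pics/{n}4.png",bot.grab_frame(n))
m=bot.camera_model("wrist");np.savez("w4.npz",**m)
cv2.imwrite("pics/wrist4.png",bot.grab_frame("wrist"))
E
```

```text
time_s: 8.68
tcp_pos: [0.5419, 0.0874, 0.0383]
tool_rot: [-0.476, 0.523, -0.523, 0.476]
ft_force: [-0.8, -3.6, 1.1]
width: 0.997
time_s: 9.68
tcp_pos: [0.5515, 0.1892, 0.1996]
tool_rot: [0.476, -0.522, 0.522, -0.478]
ft_force: [0.6, -1.1, 0.3]
width: 0.998
```

View pics/wrist4.png

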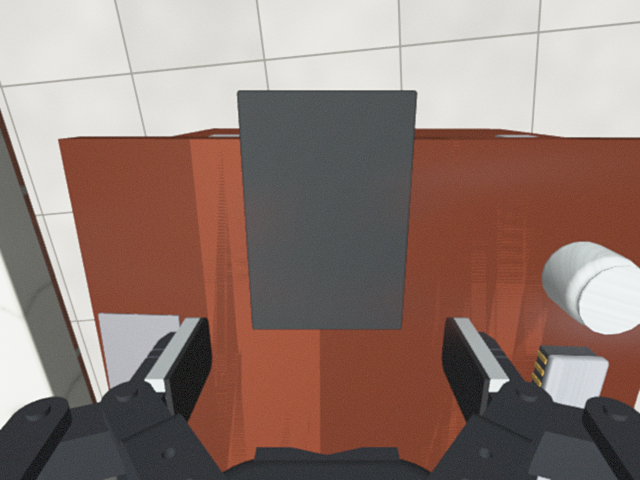

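View pics/side4.png

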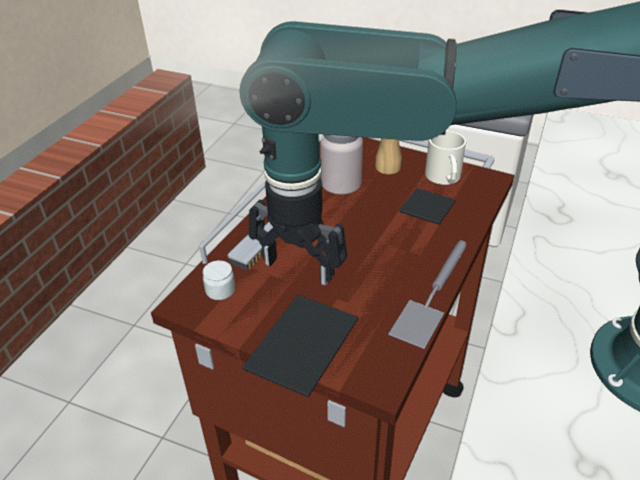

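View pics/scene4.png

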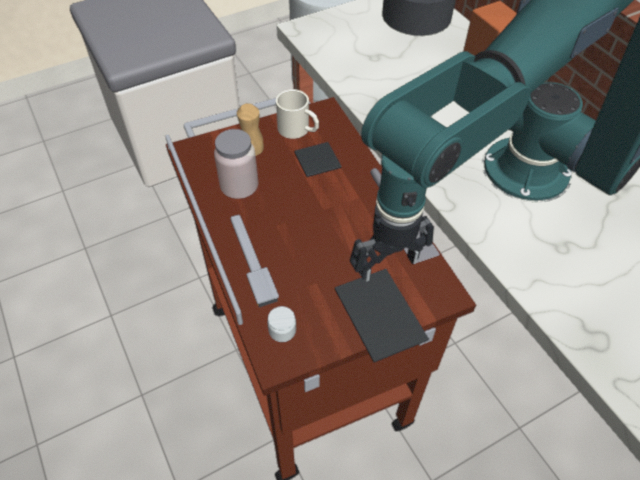

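```bash
cat > wm.py <<'E'
from h import *
def edge(g,cols,r0,r1,sgn):
    pts=[]
    for c in cols:
        v=g[r0:r1,c];d=np.gradient(v)*sgn;i=d.argmax()
        if 0<i<len(d)-1:
            q=d[i-1]-2*d[i]+d[i+1];s=.5*(d[i-1]-d[i+1])/q if q else 0
            pts.append((c,r0+i+s))
    pts=np.float32(pts)
    vx,vy,x,y=cv2.fitLine(pts,cv2.DIST_HUBER,0,.01,.01)[:,0]
    k=abs((pts-[x,y])@[-vy,vx])<1.2;vx,vy,x,y=cv2.fitLine(pts[k],cv2.DIST_L2,0,.01,.01)[:,0]
    f=lambda c:(c,y+(c-x)*vy/vx);print("inl",k.sum(),len(pts),"at row",[f(cols[0]),f(cols[-1])])
    return [f(cols[0]),f(cols[-1])]
def run(pic,m,fr,rr,rl,rrt,fc,rimL,rimR,zs=.030):
    im=cv2.imread(pic);im=cv2.GaussianBlur(im,(3,3),0).astype(float)
    red=im[...,2]; 
    F=edge(red,range(*fc),*fr,-1); B=edge(red,range(*fc),*rr,1)
    # rim: top-surface red-ness onset going down: (R-B) jump is small vs face -> use brightness
    A=edge(red,range(*rimL),*rl,1);C=edge(red,range(*rimR),*rrt,1)
    W=lambda p,z:cast(m,p,z)[:,:2]
    R=np.vstack([W(A,zs),W(C,zs)]);d=R[-1]-R[0];d/=np.linalg.norm(d)
    nn=np.array([-d[1],d[0]]);nn*=np.sign(nn[1]);an=lambda d:np.degrees(np.arctan2(*(d*np.sign(d[0]))[::-1]))
    print("rim",R.round(4).tolist(),"ang",an(d),"L/R seg",an(R[1]-R[0]),an(R[3]-R[2]))
    f,b=W(F,zs+.008),W(B,zs+.008)
    print("front",((f-R[0])@nn*1e3).round(2),"ang",an(f[1]-f[0]),"rear",((b-R[0])@nn*1e3).round(2),"ang",an(b[1]-b[0]))
E
python3 - <<'E'
from wm import *
im=cv2.imread("pics/wrist4.png")
print(im[125:150,150].tolist());print(im[125:150,550].tolist())
run("pics/wrist4.png",dict(np.load("w4.npz")),(80,100),(318,340),(130,148),(130,148),(260,395),(75,180),(430,620))
cv2.imwrite("pics/w4c.png",cv2.resize(im[80:160,40:240],None,fx=4,fy=4,interpolation=0))
E
```

```text
[[221, 225, 226], [219, 223, 225], [220, 224, 225], [218, 224, 225], [220, 224, 225], [220, 223, 224], [219, 224, 224], [222, 224, 225], [220, 223, 225], [223, 227, 228], [219, 228, 227], [126, 132, 149], [44, 54, 89], [29, 47, 96], [47, 68, 129], [57, 75, 137], [56, 77, 138], [51, 73, 136], [53, 76, 137], [55, 76, 135], [51, 73, 137], [57, 77, 138], [54, 72, 137], [58, 78, 140], [55, 73, 139]]
[[222, 227, 228], [223, 227, 228], [221, 225, 227], [223, 227, 227], [225, 228, 229], [223, 227, 228], [222, 226, 226], [222, 226, 226], [227, 232, 231], [215, 222, 225], [132, 140, 163], [48, 60, 106], [40, 58, 108], [43, 57, 109], [45, 64, 119], [55, 68, 132], [49, 69, 131], [49, 68, 128], [52, 72, 131], [46, 68, 128], [51, 72, 131], [48, 68, 129], [53, 72, 130], [55, 72, 131], [51, 68, 127]]
inl 135 135 at row [(260, np.float32(89.78813)), (394, np.float32(89.853195))]
inl 135 135 at row [(260, np.float32(329.04697)), (394, np.float32(329.19455))]
inl 105 105 at row [(75, np.float32(139.00568)), (179, np.float32(138.93109))]
inl 157 190 at row [(430, np.float32(139.18617)), (619, np.float32(139.8007))]
rim [[0.3805, 0.2609], [0.4532, 0.2542], [0.6288, 0.2378], [0.7611, 0.2251]] ang -5.37070395654152 L/R seg -5.249283474012051 -5.470403297664829
front [32.32 32.4 ] ang -5.315021430528311 rear [-146.82 -146.8 ] ang -5.362384199620615
```

View pics/w4c.png

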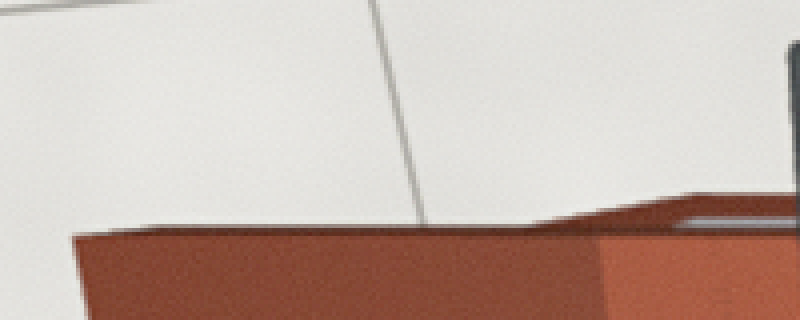

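Rim at row 139, slate front edge at row 89.8, rear at row 329: overhang about 32.8 mm, and square within 0.1°. That leaves about 7.3 mm to push.

```bash
python3 -m handwheel '[40,0,0,0,0,90,20,0,0,0,120,70,0,0,0,120,120,0,0,0,120,150,0,0,0,120,160,0,0,0,120,160,0,0,0]'
python3 -m handwheel '[-8,0,0,0,0,-15,0,0,0,0,-19,0,0,0,0,-21,0,0,0,0,-23,0,0,0,0,-25,0,0,0,0,-26.5,0,0,0,0,-27.3,0,0,0,0,-27.3,0,0,0,0,-27.3,0,0,0,0]'
python3 -m handwheel '[8,0,0,0,0,20,0,0,0,0,20,-40,0,0,0,20,-80,0,0,0,-10,-120,0,0,0,-60,-150,0,0,0,-93,-160,0,0,0,-93,-160,0,0,0]'
python3 - <<'E'
from wm import *
for n in("scene","side"):
    cv2.imwrite(f"pics/{n}5.png",bot.grab_frame(n))
m=bot.camera_model("wrist");np.savez("w5.npz",**m)
cv2.imwrite("pics/wrist5.png",bot.grab_frame("wrist"))
run("pics/wrist5.png",m,(70,105),(310,345),(130,150),(130,150),(260,395),(75,180),(430,620))
E
```

```text
time_s: 10.7
tcp_pos: [0.5398, 0.0663, 0.0384]
tool_rot: [-0.476, 0.523, -0.523, 0.476]
ft_force: [0.8, 0.6, 0.4]
width: 0.998
time_s: 11.95
tcp_pos: [0.5429, 0.0944, 0.0386]
tool_rot: [0.476, -0.522, 0.523, -0.476]
ft_force: [-0.1, -4.5, 3.5]
width: 0.997
time_s: 12.95
tcp_pos: [0.5513, 0.1891, 0.199]
tool_rot: [-0.476, 0.522, -0.522, 0.478]
ft_force: [-0.2, -0.5, -0.1]
width: 1.002
inl 135 135 at row [(260, np.float32(78.81364)), (394, np.float32(78.849846))]
inl 135 135 at row [(260, np.float32(321.72208)), (394, np.float32(322.1414))]
inl 105 105 at row [(75, np.float32(139.27415)), (179, np.float32(139.25426))]
inl 183 190 at row [(430, np.float32(139.20213)), (619, np.float32(140.19434))]
rim [[0.3803, 0.261], [0.453, 0.2543], [0.6284, 0.2381], [0.7604, 0.2251]] ang -5.384454329435956 L/R seg -5.2795367931069785 -5.5827184765134
front [39.2  39.31] ang -5.310970059288654 rear [-139.8  -139.96] ang -5.469288737476345
```

View pics/wrist5.png

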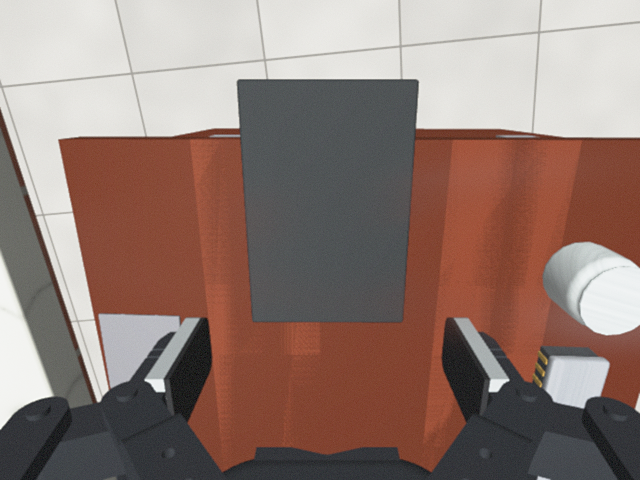

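Overhang now 39.2 mm from the front edge, 40.1 mm from the rear edge. Next: cross-check in the fixed cameras, and check that nothing else moved.

Run:
```python
from meas import *
for n,s in(("scene",(385,318)),("side",(300,345))):
    m=bot.camera_model(n);r=rim(n);W=cast(m,r,.030)[:,:2]
    d=(W[1]-W[0])/np.linalg.norm(W[1]-W[0]);nrm=np.array([-d[1],d[0]])
    im=cv2.imread(f"pics/{n}5.png");q=corners(lineq(im,s))
    for z in(.030,.038):
        Q=cast(m,q,z)[:,:2];print(n,z,"dist",((Q-W[0])@nrm*1e3).round(1))
    i0=cv2.imread(f"pics/{n}0.png");df=cv2.absdiff(i0,im).max(2);df=cv2.medianBlur(df,5)
    v=im.copy();v[df>25]=(0,0,255);cv2.imwrite(f"pics/diff_{n}.png",v)
```

```text
scene rim inliers 120
scene 0.03 dist [-139.    36.1   36.2 -142.1]
scene 0.038 dist [-134.6   39.2   39.3 -137.6]
side rim inliers 119
side 0.03 dist [-144.7 -143.6   36.3   36.5]
side 0.038 dist [-138.1 -137.    41.2   41.3]
```

View pics/diff_side.png

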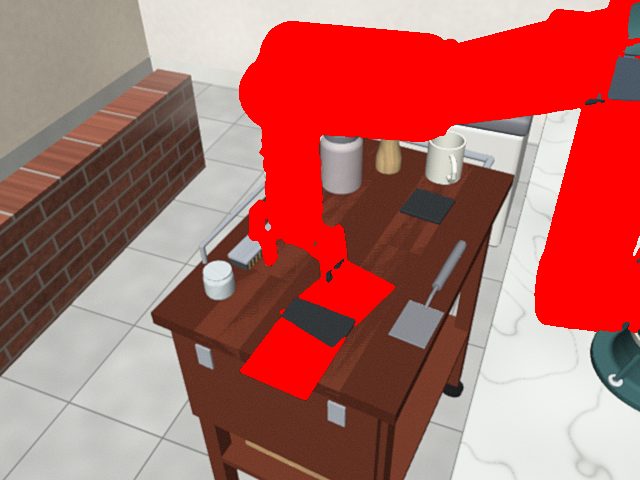

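View pics/diff_scene.png

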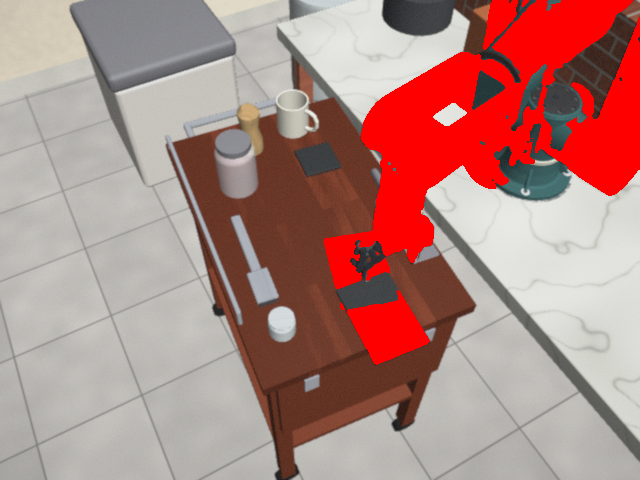

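```bash
python3 -m handwheel '[10,-30,0,0,0,40,-60,0,0,0,70,-80,0,0,0,90,-90,0,0,0,90,-90,0,0,0,90,-90,0,0,0]'
python3 - <<'E'
from h import *
m=bot.camera_model("wrist");cv2.imwrite("pics/wrist6.png",bot.grab_frame("wrist"))
s=bot.observe();print(s["time_s"],s["ft_force"],abs(s["joint_velocities"]).max());bot.sign_off()
E
```

```text
time_s: 13.85
tcp_pos: [0.5425, 0.0978, 0.2868]
tool_rot: [-0.477, 0.523, -0.522, 0.476]
ft_force: [-0.4, -0.2, 0.3]
width: 1.001
13.9 [ 0.25288445 -0.45389985  0.39033779] 0.012844016261013703
the job is handed in; nothing more can be done
```

View pics/wrist6.png

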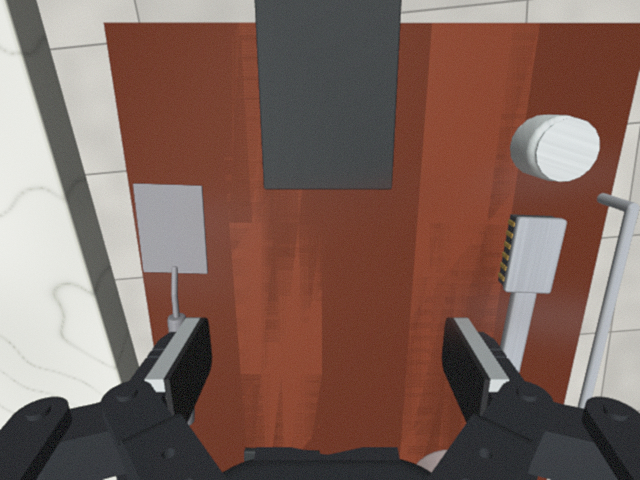

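The slate now sticks out about 40 mm past the flap edge, square to it and lying flat. I handed the job in at 13.9 s. I pushed it at the rear face with the two open fingertips, turning it about 12.5° along a gentle arc, then finished with two straight pushes.

- **Overhang:** the last wrist picture gave 39.2 mm from the front edge and 40.1 mm from the rear edge. The fixed cameras disagreed more, giving roughly 36 to 42 mm depending on which edge of the slate was fitted, so they only roughly confirm it.
- **Squareness:** the slate's edges were within 0.1° of the flap edge in the wrist picture.
- **Other objects:** comparing before and after pictures from the fixed cameras showed no movement of anything not hidden behind the arm. The mug, canister, grinder and tin were clear in both, and the spatula and brush each in one.
- **Forces and finish:** readings after each move stayed below about 6 N. The arm ended about 0.25 m above the shelf, touching nothing.

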